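# Level the sprung bench shelf

## Task

Stand the spirit level in the middle of the empty lane along the front of the little bench shelf and let go of it. Then turn the shelf's levelling foot by its knurled knob until the shelf is true, which is judged by the bubble with the level pressed down, because the shelf floats up on a spring until it is pressed home onto its foot. Finish with the fingers pressing down on the level, shelf fully home and bubble centred between the two lines, and keep pressing: do not let go at the end; leave the other things standing where they are.

Things in the scene. Friction and masses are not known exactly. Their poses are not given: they have to be found in the camera images.
- level: Aluminium spirit level, 150 long x 24 thick x 44 mm high, 0.26 kg, upright on the table at first. Origin: centre of its underside; x along its length, y across its thickness, z up. The middle 60 mm of its top is the green vial, seen from above, with two black lines 21 mm apart and a white bubble 14 mm long. Grip it across its thickness; press anywhere on its top, vial included.
- bubble (a joint): Position of the bubble's centre along the level's own +x from the middle of the vial, in m (0 = centred, stops at +-0.022). It moves to the higher end, 10 mm for each degree (0.573 m per rad) of slope along the level, and takes about 2 s to settle after a movement.
- stand: Fixed steel base of the bench shelf, 150 x 370 mm; it carries board, pivot and levelling foot. Origin: centre of its underside, on the table; x across the shelf, away from the robot, y along it towards the pivot end. The board tilts about a pivot at y = +150 mm, 54 mm high; the foot's screw stands at x = 0, y = -150 mm; the lane's middle is at x = -30 mm, y = 0.
- lane_mid (a point): Middle of the shelf's front lane, on the board's top (about 60 mm above the table). It tilts with the board: y along the lane to the pivot end, -y to the levelling foot, x across the shelf away from the robot, z square to the board. The lane is 76 mm wide between two strips that stand 6 mm above the board; a flux bottle stands in it 140 mm to the pivot side.
- shelf (a joint): Sprung seat of the board, rad: 0 = pressed home on the levelling foot; 0.0175 (1 degree) = floating, foot end risen, whenever it is not pressed. About 5 to 8 N down on the lane's middle presses it home (the middle sinks 2.6 mm). Going home from floating shifts the bubble 10 mm towards the pivot end.
- foot_grip (a point): On the axis of the levelling foot's round knurled black knob, at grip height, 97 mm above the table. Knob: 36 mm diameter, 79 to 109 mm above the table, axis upright; it never rises or sinks. Clockwise from above raises the foot end: 0.0105 rad (6 mm of bubble) per rad of turn. Takes 0.12 N m, stays where left. Starts too low, by about 1 to 2.8 rad of turn.
- flux_bottle: Small white bottle, 32 mm diameter, 55 mm tall, standing in the lane near its pivot end. Origin: centre of its underside. Leave alone.
- paste_jar: White jar, 44 mm diameter, 40 mm tall, on the back half of the shelf. Origin: centre of its underside. Leave alone.
- solder_spool: Metal spool, 44 mm diameter, 40 mm tall, standing on the back half of the shelf. Origin: centre of its underside. Leave alone.
- tumbler: Drinking glass, 72 mm across the rim, 85 mm tall, on the table. Origin: centre of its underside. Leave alone.
- screwdriver: Screwdriver 190 mm long, lying on the table near the robot, its shank along its x. Leave alone.
- meter: Black hand-held meter, 150 x 75 x 38 mm, lying on the table beyond the pivot end. Origin: centre of its underside. Leave alone.
There are look-alikes about, which are no part of the job. Of the things like the level, leave any that is orange or red; of the rest the larger one is meant.

How it is judged (in metres and radians):
On the way:
1. the level stands along the lane on the shelf, in its middle, let go of (x of level in the frame of lane_mid between -0.025 and 0.025 m and y of level in the frame of lane_mid between -0.035 and 0.035 m and z of level in the frame of lane_mid between -0.004 and 0.004 m and angle between the x axis of level and the y axis of lane_mid, either way round below 0.15 rad and angle between level's own z axis and vertical below 0.08 rad and contact force between the fingers and level below 0.1 N), for 0.3 s.
At the end, for the whole second after the job is handed in: Level along the lane (0.15 rad), its middle within 25 mm across and 35 mm along of the lane's middle, flat on the board; fingers press on it (over 2 N), shelf home (seat under 0.004 rad), bubble at rest within 3.5 mm of centre, board level within 0.0095 rad; held through the last second (x of level in the frame of lane_mid between -0.025 and 0.025 m and y of level in the frame of lane_mid between -0.035 and 0.035 m and z of level in the frame of lane_mid between -0.004 and 0.004 m and angle between the x axis of level and the y axis of lane_mid, either way round below 0.15 rad and angle between level's own z axis and vertical below 0.08 rad and value of joint bubble between -0.0035 and 0.0035 m and value of joint shelf below 0.004 rad and angle between lane_mid's own z axis and vertical below 0.0095 rad and contact force between the fingers and level above 2 N and velocity of joint bubble between -0.003 and 0.003 m/s); the arm keeps its last pose, push and grip.
It fails at once if a thing on the shelf is pushed away or tipped (distance of any of flux_bottle, paste_jar, solder_spool from where it was at the start of the episode above 0.04 m or angle between any of flux_bottle, paste_jar, solder_spool's own z axis and vertical above 0.5 rad).
It fails at once if a thing on the table is pushed away or tipped (distance of any of tumbler, screwdriver, meter from where it was at the start of the episode above 0.04 m or angle between any of tumbler, meter's own z axis and vertical above 0.5 rad).
It also fails if it takes over 72 s, if anything falls off the work surface, if the arm or the gripper's body presses on something with over 40 N, if the wrist force passes 120 N, or if a joint passes its speed limit or range.

## Robot

A 6-joint arm with a two-finger parallel gripper is mounted at the origin on the work surface. World frame = base frame: x ahead of the robot, y to its left, z up, the work surface at z = 0. Lengths are in mm, angles in rad, forces in N, time in s.
With the tool pointing down it reaches from about 350 to 775 mm from the base axis. Payload 7.3 kg.
Tool frame: the origin (TCP) lies at the very end of the fingers, on their centre line; the grasp point (between the pads) lies 19 mm behind it; z points along the fingers, y is the line along which they close (so a half turn about z gives the same grasp; the last joint's range is limited). The gripper opens to 92 mm and grips with 3 to 60 N. Pads are 19 mm wide; open, the fingers measure 130 mm over their backs; the gripper's body (75 mm by 190 mm) begins 47 mm behind the grasp point.
Start: joints at [1.122, 0.342, 1.524, -0, 1.275, -0.146], TCP at [156.537, 501.14, 226.741] pointing down, gripper open.
Joint ranges: [-2.53, 2.53], [-0.77, 2.02], [0.04, 2.7], [-1, 4.14], [0.28, 2.66], [-3.11, 3.11]. Speed limits (rad/s): [2.57, 2.57, 3.14, 3.14, 3.14, 3.14].

## Interface

Orientations are given as [roll, pitch, yaw] about the fixed x, y, z axes, in that order (R = Rz(yaw) Ry(pitch) Rx(roll)).
In Python, from plant import bot gives the robot as it stands.
- The arm moves only by the tool jog_arm, never from a script. Its argument "targets" is a list of rows, each an object with "xyz": the shift along the tool's x, y, z as a fraction of full scale, a list of three; "spin": the turn about the tool's z as a fraction of full scale. In form: [{"xyz": [x, y, z], "spin": spin}, ...]. A call has exactly 10 rows; each row shifts and turns the commanded pose from where the row before left it, along the tool's axes as they then stand; what a row does not reach is not made up. Full scale, the value 1, is 80 mm for a shift and 0.1 rad for a turn. A row lasts 1/8 s, in which the tool goes at most 62.5 mm and 10.7 degrees, less where a joint would pass 70% of its speed; a pose out of reach is approached as far as the arm can. A call with a number of a shift or a turn outside -1 to 1 is refused whole. A call with a gripper value outside its range is refused whole. "gripper" is the opening in per cent of the stroke, from 0 (shut) to 100 (fully open), set as the call begins (left out, the last holds). The fingers move at their own pace and stop on an object; the grip force is fixed at half the most. Time passes only in rows, so rows that do not move let the fingers close, or fill a call up. It gives the time, the measured TCP pose, the force, the opening and the grip force at its end, in the units of the state.
- bot.get_obs(): the state, without advancing time (a new reading comes with each control period).
- bot.capture(name): name is "scene" or "top" or "wrist"; returns the picture (400x640x3 uint8, blue, green, red); there is no depth.
- bot.get_calibration(name): a dict with "vfov" (degrees; the focal length in pixels is half the picture's height over the tangent of half this angle, whatever the lens; pixels are square), "cx", "cy" (the principal point, pixels), "k1" (the pictures are not rectified: a ray, as slopes to the right and down, at radius r is drawn at 1 + k1 r^2 times it, then the intrinsics apply), "eye" and "rotation" of the camera in the world. Camera axes: x right, y down, z forward; pixel columns grow to the right and rows downward; lengths in mm; the calibration is good to about 2 mm. A picture is of the moment at which its call begins: read the wrist's pose just before it. get_calibration takes no time and is no camera call; for the wrist camera it gives the pose at the moment of the call.
- bot.close_job(): hands the job in; it is judged then, once.
The state is a dict: "time": time; "joint_positions": joint angles; "dq": joint speeds; "tau": joint torques, N m; "tool_pos": TCP position; "tcp_rot": TCP orientation; "contact_force": force on the tool from outside, world axes, zero at the start; "moment": the same for the moment, N m; "grip_width": finger opening in mm; "finger_force": force on a finger pad.
Only numpy, scipy, OpenCV 4.12 (cv2) and the standard library are available. Lean on these libraries where they do the work, as an engineer would, in place of code of your own. Each camera call takes 0.05 s, during which the arm holds its last target. There are 200 camera calls.

## Working session

There is one attempt and no reset: what is moved stays moved. The work goes in short steps, Python scripts to look and compute and a tool call to move; the robot and the scene stay as the last step left them, time stands still between calls to the robot, and variables do not carry over. Pictures are saved under pics/ and viewed, at most 10 in all, crops included, and the job is handed in when it is done.

Besides the shell and the picture viewer there is one more tool, called after "Emit:" in YAML: its name, and indented under it one key for each argument. jog_arm: Moves the arm, as the interface text tells. Shift numbers are shares of 80 mm and turn numbers shares of 0.1 rad, none past 1 either way. Its arguments: {"type":"object","properties":{"targets":{"type":"array","items":{"type":"object","properties":{"xyz":{"type":"array","items":{"type":"number"}},"spin":{"type":"number"}}}},"gripper":{"type":"number"}},"required":["targets"]}

```bash
mkdir -p pics; cat > h.py <<'E'
import numpy as np, cv2
from plant import bot
def snap(n,f):
    c=bot.get_calibration(n); im=np.array(bot.capture(n)); cv2.imwrite(f'pics/{f}.png',im); return im,c
def ray(c,u,v):
    f=200/np.tan(np.radians(c['vfov'])/2); d=np.array([(u-c['cx'])/f,(v-c['cy'])/f]); s=d.copy()
    for _ in range(30): s=d/(1+c['k1']*(s@s))
    return np.array(c['rotation'])@np.array([*s,1.])
def at(c,u,v,z):
    d=ray(c,u,v); e=np.array(c['eye']); return np.round(e+d*(z-e[2])/d[2],1)
E
python3 - <<'E'
from h import *
import json
C={}
for n in('top','scene'):
    im,c=snap(n,n); C[n]={k:np.array(v).tolist() for k,v in c.items()}; print(im.shape,C[n])
json.dump(C,open('cal.json','w'))
print(bot.get_obs())
E
```

```text
(400, 640, 3) {'vfov': 51.65209339768949, 'cx': 324.78034077487854, 'cy': 191.01832796644553, 'k1': -0.04324619650446565, 'eye': [392.8758795646914, 137.23716790156948, 1374.409632002247], 'rotation': [-3.079556130605987, -0.0012355729887367772, -1.5562954618620224]}
(400, 640, 3) {'vfov': 52.78042751132995, 'cx': 318.72168614720005, 'cy': 191.57648973148505, 'k1': -0.04389510119447508, 'eye': [1116.9916979471516, 25.075102240297884, 961.5839363277771], 'rotation': [-2.4918981161500326, 0.007857425077803848, 1.4085257082011984]}
{'time': 0.1, 'joint_positions': array([ 1.12201505e+00,  3.42659400e-01,  1.52491070e+00,  5.91052801e-06,
        1.27538907e+00, -1.46049092e-01]), 'dq': array([ 0.00128173, -0.00182667, -0.00085146, -0.00074989,  0.00126226,
       -0.00218386]), 'tau': array([ 2.90104872e-03, -4.32003808e+01, -2.44694084e+01,  7.20033492e-02,
        5.25138946e-02, -2.58275441e-05]), 'tool_pos': array([156.36394112, 500.80239492, 226.11492277]), 'tcp_rot': array([-3.14024150e+00, -2.04462278e-04,  2.83885861e+00]), 'contact_force': array([ 0.9810278 ,  0.47397184, -0.47271838]), 'moment': array([-0.00930448,  0.03443857,  0.06257135]), 'finger_force': 0.0, 'grip_width': 91.8175027661559}
```

View pics/top.png

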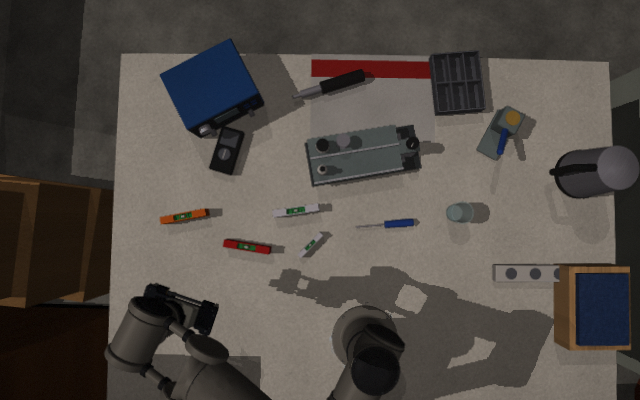

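View pics/scene.png

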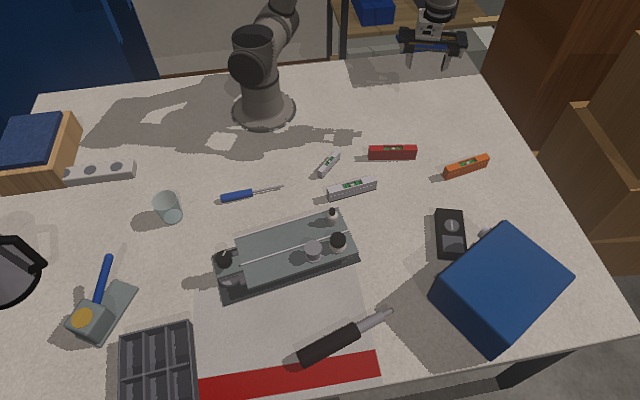

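The top view shows the large silver level at about (297,211), with a small silver look-alike at (312,244). The shelf runs from (310,165) to (420,145), with its knob near (411,144) at the right end and the flux bottle near (322,169). I'll enlarge that area.

```bash
python3 - <<'E'
import re
s=open('h.py').read()
s=s.replace("    return np.array(c['rotation'])@","    return R.from_euler('xyz',c['rotation']).as_matrix()@").replace("import numpy as np, cv2","import numpy as np, cv2\nfrom scipy.spatial.transform import Rotation as R")
open('h.py','w').write(s)
import cv2
im=cv2.imread('pics/top.png')[115:230,265:425]
cv2.imwrite('pics/topc.png',cv2.resize(im,None,fx=5,fy=5,interpolation=cv2.INTER_CUBIC))
E
```

```text
(no output)
```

View pics/topc.png

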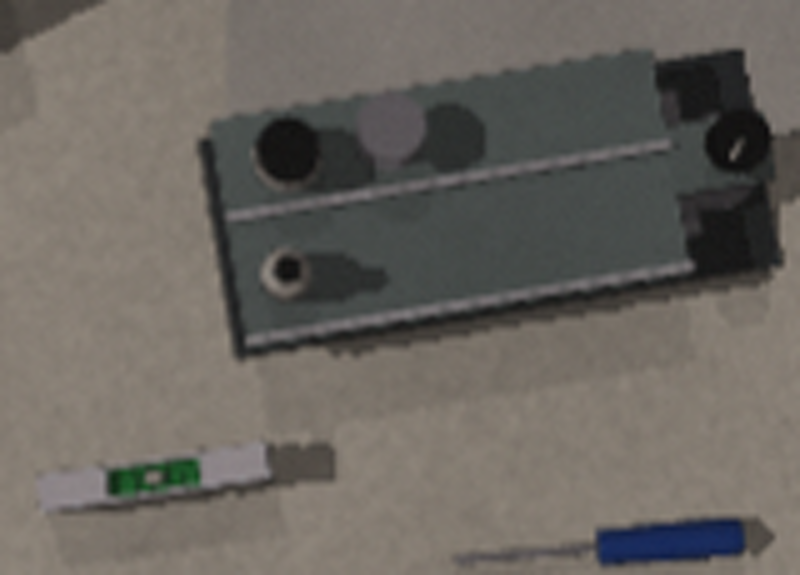

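The crop shows the level's top from (44,490) to (268,464) and the knob's top centre at (738,140). The lane strips run (230,217)–(670,145) and (247,342)–(693,267), and the bottle is at (288,270).

```bash
python3 - <<'E'
from h import *
import json
c=json.load(open('cal.json'))['top']
P=lambda u,v,z:at(c,265+(u-2)/5,115+(v-2)/5,z)
a,b=P(44,491,44),P(268,464,44);print('level',a,b,(a+b)/2,np.linalg.norm(a-b),np.arctan2(*(a-b)[1::-1]))
k=P(738,140,109);print('knob',k)
s=[P(230,217,66),P(670,145,66),P(247,342,66),P(693,267,66)];print(*s)
for i in(0,2): d=s[i]-s[i+1];print(np.linalg.norm(d),np.arctan2(d[1],d[0]))
print('bottle',P(288,270,115))
d=(s[0]-s[1]+s[2]-s[3])[:2];d/=np.linalg.norm(d);n=np.array([d[1],-d[0]])
print('y axis',d,'x',n,'yaw y',np.arctan2(d[1],d[0]),'lane mid',k[:2]+150*d-30*n, 'across',[(q[:2]-k[:2])@n for q in s],'along',[(q[:2]-k[:2])@d-150 for q in s])
print(R.from_euler('xyz',bot.get_obs()['tcp_rot']).as_matrix().round(3))
E
```

```text
level [402.9 301.1  44. ] [422.4 157.2  44. ] [412.65 229.15  44.  ] 145.21521958803083 1.7054866499145043
knob [ 625.8 -131.9  109. ]
[579.  183.5  66. ] [629.7 -97.3  66. ] [499.2 171.4  66. ] [ 551.4 -112.2   66. ]
285.3403756919094 1.7494273333088461
288.36400607565434 1.7528210390564447
bottle [539.8 145.7 115. ]
y axis [-0.17936092  0.98378334] x [0.98378334 0.17936092] yaw y 1.7511331292219408 lane mid [569.38236119  10.28667318] across [np.float64(10.529375211913361), np.float64(10.042643001261283), np.float64(-70.14680245456294), np.float64(-69.66007024391085)] along [np.float64(168.67935649747812), np.float64(-116.66060406142279), np.float64(171.0885798426978), np.float64(-117.27501545281643)]
[[-0.955  0.298 -0.001]
 [ 0.298  0.955 -0.001]
 [ 0.    -0.001 -1.   ]]
```

```bash
cat >> h.py <<'E'
def plan(p,psi,n=10,tot=None,psi0=None,p0=None):
    """rows from commanded pose (p0,psi0) to (p,psi) in n rows"""
    o=bot.get_obs(); p0=np.array(o['tool_pos'] if p0 is None else p0); psi0=o['tcp_rot'][2] if psi0 is None else psi0
    d=(np.array(p)-p0)/n; dp=(psi-psi0)/n
    for i in range(n):
        a=psi0+i*dp; x=np.array([np.cos(a),np.sin(a)]); y=np.array([np.sin(a),-np.cos(a)])
        print('{"xyz":[%.2f,%.2f,%.2f],"spin":%.2f}'%(d[:2]@x/80,d[:2]@y/80,-d[2]/80,-dp/.1),end=', ')
    print()
E
python3 - <<'E'
from h import *
plan([413,229,150],2.839-1.0)
E
```

```text
{"xyz":[-0.41,-0.23,0.10],"spin":1.00}, {"xyz":[-0.43,-0.19,0.10],"spin":1.00}, {"xyz":[-0.44,-0.14,0.10],"spin":1.00}, {"xyz":[-0.46,-0.10,0.10],"spin":1.00}, {"xyz":[-0.46,-0.05,0.10],"spin":1.00}, {"xyz":[-0.47,-0.01,0.10],"spin":1.00}, {"xyz":[-0.47,0.04,0.10],"spin":1.00}, {"xyz":[-0.46,0.09,0.10],"spin":1.00}, {"xyz":[-0.45,0.13,0.10],"spin":1.00}, {"xyz":[-0.43,0.18,0.10],"spin":1.00},
```

Emit:
jog_arm:
  targets:
    - {"xyz": [-0.41, -0.23, 0.1], "spin": 1.0}
    - {"xyz": [-0.43, -0.19, 0.1], "spin": 1.0}
    - {"xyz": [-0.44, -0.14, 0.1], "spin": 1.0}
    - {"xyz": [-0.46, -0.1, 0.1], "spin": 1.0}
    - {"xyz": [-0.46, -0.05, 0.1], "spin": 1.0}
    - {"xyz": [-0.47, -0.01, 0.1], "spin": 1.0}
    - {"xyz": [-0.47, 0.04, 0.1], "spin": 1.0}
    - {"xyz": [-0.46, 0.09, 0.1], "spin": 1.0}
    - {"xyz": [-0.45, 0.13, 0.1], "spin": 1.0}
    - {"xyz": [-0.43, 0.18, 0.1], "spin": 1.0}
  gripper: 100

```text
time: 1.35
tool_pos: [413.9, 227.6, 146.2]
tcp_rot: [-3.141, -0.0, 1.835]
contact_force: [0.4, 1.0, -0.0]
grip_width: 91.9
finger_force: 0.0
```

Emit:
jog_arm:
  targets:
    - {"xyz": [0, 0, 0], "spin": 0.7}
    - {"xyz": [0, 0, 0], "spin": 0.64}
    - {"xyz": [0, 0, 0], "spin": 0}
    - {"xyz": [0, 0, 0], "spin": 0}
    - {"xyz": [0, 0, 0], "spin": 0}
    - {"xyz": [0, 0, 0], "spin": 0}
    - {"xyz": [0, 0, 0], "spin": 0}
    - {"xyz": [0, 0, 0], "spin": 0}
    - {"xyz": [0, 0, 0], "spin": 0}
    - {"xyz": [0, 0, 0], "spin": 0}

```text
time: 2.6
tool_pos: [413.3, 228.6, 146.7]
tcp_rot: [3.141, -0.0, 1.705]
contact_force: [0.3, -1.3, 0.5]
grip_width: 91.8
finger_force: 0.0
```

```bash
python3 - <<'E'
from h import *
import json
im,c=snap('wrist','w1'); json.dump({k:np.array(v).tolist() for k,v in c.items()},open('w1.json','w'))
o=bot.get_obs();print(o['tool_pos'],o['tcp_rot'],o['joint_positions'],o['time'],o['contact_force'],c)
E
```

```text
[413.33344512 228.62376642 146.7335416 ] [ 3.14152127e+00 -7.73555813e-05  1.70482211e+00] [3.42736759e-01 3.33117727e-01 1.78235731e+00 7.11919451e-05
 1.02603176e+00 2.08674089e-01] 2.65 [-0.50231015  0.76761912 -0.26363119] {'vfov': 67.57101702333765, 'cx': 320.6755857581913, 'cy': 196.72062489095848, 'k1': 0.0007945678905843123, 'eye': array([404.92108696, 294.64126028, 306.14169768]), 'rotation': array([2.89530834e+00, 1.56428089e-03, 1.35133337e-01])}
```

View pics/w1.png

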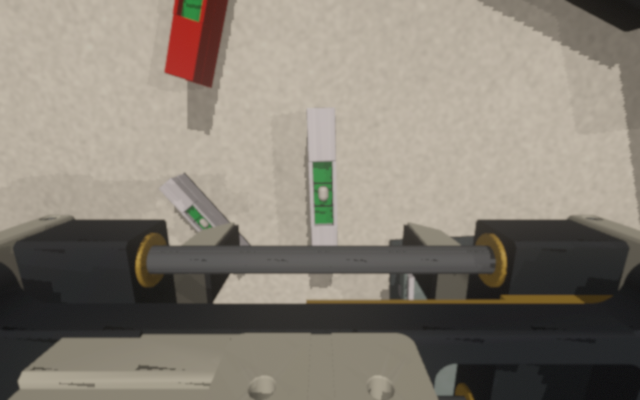

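The wrist picture shows the level at column 321 running straight up, with its green vial from (322,161) to (322,225), far end at (321,109) and bubble at (323,193). The small look-alike is at left, (175,180)–(245,270).

```bash
python3 - <<'E'
from h import *
import json
c=json.load(open('w1.json'))
e,a,b=at(c,321,109,44),at(c,323,161,44),at(c,323.5,225,44)
print(e,a,b,(a+b)/2,np.linalg.norm(a-b)); d=e-b; print(np.arctan2(d[1],d[0]),np.linalg.norm(e-(a+b)/2))
t=json.load(open('cal.json'))['top']
print('small',at(t,301,254,30),at(t,324,234,30))
s=at(c,163,183,30),at(c,184,174,30);print(s)
E
```

```text
[403.4 304.8  44. ] [411.1 261.6  44. ] [419.6 202.9  44. ] [415.35 232.25  44.  ] 59.31222470958244
1.7284562978043754 73.527579859533
small [271.3 210.7  30. ] [336.8 137.3  30. ]
(array([264.8, 218.9,  30. ]), array([284.2, 230.2,  30. ]))
```

Emit:
jog_arm:
  targets:
    - {"xyz": [0.03, 0.025, 0.2], "spin": -0.1}
    - {"xyz": [0, 0, 0.3], "spin": 0}
    - {"xyz": [0, 0, 0.3], "spin": 0}
    - {"xyz": [0, 0, 0.3], "spin": 0}
    - {"xyz": [0, 0, 0.3], "spin": 0}
    - {"xyz": [0, 0, 0.16], "spin": 0}
    - {"xyz": [0, 0, 0.1], "spin": 0}
    - {"xyz": [0, 0, 0], "spin": 0}
    - {"xyz": [0, 0, 0], "spin": 0}
    - {"xyz": [0, 0, 0], "spin": 0}

```text
time: 3.9
tool_pos: [415.4, 231.4, 14.5]
tcp_rot: [3.14, -0.0, 1.715]
contact_force: [-0.0, 0.4, -0.6]
grip_width: 91.7
finger_force: 0.0
```

Emit:
jog_arm:
  targets:
    - {"xyz": [0, 0, 0], "spin": 0}
    - {"xyz": [0, 0, 0], "spin": 0}
    - {"xyz": [0, 0, 0], "spin": 0}
    - {"xyz": [0, 0, 0], "spin": 0}
    - {"xyz": [0, 0, 0], "spin": 0}
    - {"xyz": [0, 0, 0], "spin": 0}
    - {"xyz": [0, 0, 0], "spin": 0}
    - {"xyz": [0, 0, 0], "spin": 0}
    - {"xyz": [0, 0, 0], "spin": 0}
    - {"xyz": [0, 0, 0], "spin": 0}
  gripper: 0

```text
time: 5.15
tool_pos: [415.0, 231.3, 13.9]
tcp_rot: [3.142, -0.0, 1.715]
contact_force: [0.2, 0.1, -0.4]
grip_width: 24.1
finger_force: 29.8
```

Emit:
jog_arm:
  targets:
    - {"xyz": [0, 0, -0.2], "spin": 0}
    - {"xyz": [0, 0, -0.3], "spin": 0}
    - {"xyz": [0, 0, -0.4], "spin": 0}
    - {"xyz": [0, 0, -0.4], "spin": 0}
    - {"xyz": [0, 0, -0.4], "spin": 0}
    - {"xyz": [0, 0, 0], "spin": 0}
    - {"xyz": [0, 0, 0], "spin": 0}
    - {"xyz": [0, 0, 0], "spin": 0}
    - {"xyz": [0, 0, 0], "spin": 0}
    - {"xyz": [0, 0, 0], "spin": 0}

```text
time: 6.4
tool_pos: [414.8, 231.2, 149.4]
tcp_rot: [-3.141, 0.0, 1.715]
contact_force: [-0.6, -0.1, -3.1]
grip_width: 23.6
finger_force: 29.8
```

```bash
python3 - <<'E'
from h import *
import json
im,c=snap('wrist','w2')
plan([569.4,10.3,160],1.751)
E
```

```text
{"xyz":[-0.30,0.15,-0.01],"spin":-0.04}, {"xyz":[-0.30,0.15,-0.01],"spin":-0.04}, {"xyz":[-0.30,0.15,-0.01],"spin":-0.04}, {"xyz":[-0.30,0.15,-0.01],"spin":-0.04}, {"xyz":[-0.30,0.15,-0.01],"spin":-0.04}, {"xyz":[-0.30,0.15,-0.01],"spin":-0.04}, {"xyz":[-0.30,0.14,-0.01],"spin":-0.04}, {"xyz":[-0.30,0.14,-0.01],"spin":-0.04}, {"xyz":[-0.31,0.14,-0.01],"spin":-0.04}, {"xyz":[-0.31,0.14,-0.01],"spin":-0.04},
```

Emit:
jog_arm:
  targets:
    - {"xyz": [-0.3, 0.15, -0.05], "spin": -0.04}
    - {"xyz": [-0.3, 0.15, -0.05], "spin": -0.04}
    - {"xyz": [-0.3, 0.15, -0.03], "spin": -0.04}
    - {"xyz": [-0.3, 0.15, 0], "spin": -0.04}
    - {"xyz": [-0.3, 0.15, 0], "spin": -0.04}
    - {"xyz": [-0.3, 0.15, 0], "spin": -0.04}
    - {"xyz": [-0.3, 0.14, 0], "spin": -0.04}
    - {"xyz": [-0.3, 0.14, 0], "spin": -0.04}
    - {"xyz": [-0.31, 0.14, 0], "spin": -0.04}
    - {"xyz": [-0.31, 0.14, 0], "spin": -0.04}

```text
time: 7.7
tool_pos: [569.6, 10.9, 160.1]
tcp_rot: [-3.141, -0.0, 1.755]
contact_force: [0.3, 0.8, -3.7]
grip_width: 24.1
finger_force: 29.8
```

```bash
python3 - <<'E'
from h import *
import json
im,c=snap('wrist','w3'); json.dump({k:np.array(v).tolist() for k,v in c.items()},open('w3.json','w'))
o=bot.get_obs();print(o['tool_pos'],o['tcp_rot'])
E
```

```text
[571.63329863   7.96228289 160.09617176] [3.13999262e+00 2.13808630e-03 1.75347296e+00]
```

View pics/w3.png

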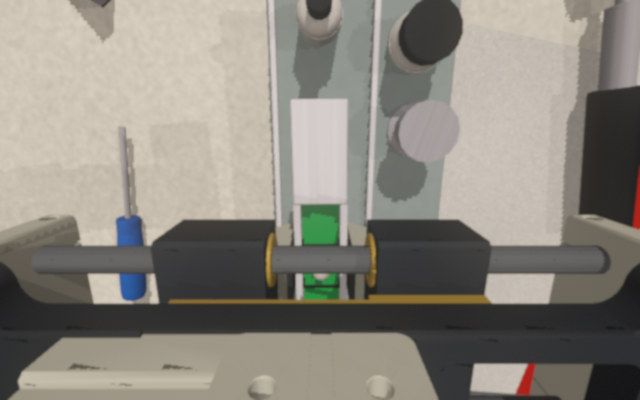

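The held level points up the picture at column 320. The lane strips run on the left from (272,10) to (279,200) and on the right from (377,10) to (370,195). The bottle is at (320,15), still well ahead of the level's end at row 100.

```bash
python3 - <<'E'
from h import *
import json
c=json.load(open('w3.json'))
l=[at(c,u,v,68)[:2] for u,v in((272,10),(279,200),(377,10),(370,195))]
print(*l); k=np.array([625.8,-131.9])
for a,b in(l[:2],l[2:]): d=a-b;print(np.arctan2(d[1],d[0]))
d=np.array([np.cos(1.751),np.sin(1.751)]);n=np.array([d[1],-d[0]]);o=np.array([569.4,10.3])
print([(q-o)@n for q in l],[(q-o)@d for q in l]); print('bottle top',(at(c,319,5,117)[:2]-o)@np.c_[n,d])
o2=bot.get_obs();print(o2['tool_pos'],(o2['tool_pos'][:2]-o)@np.c_[n,d])
E
```

```text
[506.8 149.4] [534.1   4.6] [584.1 163.8] [610.9  23.6]
1.7571448184169445
1.7596732688544687
[np.float64(-36.6554449080966), np.float64(-35.75000520074695), np.float64(41.973763649654366), np.float64(43.21175753319943)] [np.float64(148.0673777663044), np.float64(0.7191162260461138), np.float64(148.3797262603047), np.float64(5.646592856934397)]
bottle top [ -1.00812699 135.06781141]
[571.63329863   7.96228289 160.09617176] [ 1.77814636 -2.70013696]
```

Emit:
jog_arm:
  targets:
    - {"xyz": [0, 0, 0.2], "spin": 0}
    - {"xyz": [0, 0, 0.3], "spin": 0}
    - {"xyz": [0, 0, 0.3], "spin": 0}
    - {"xyz": [0, 0, 0.1], "spin": 0}
    - {"xyz": [0, 0, 0.05], "spin": 0}
    - {"xyz": [0, 0, 0.05], "spin": 0}
    - {"xyz": [0, 0, 0.02], "spin": 0}
    - {"xyz": [0, 0, 0.02], "spin": 0}
    - {"xyz": [0, 0, 0], "spin": 0}
    - {"xyz": [0, 0, 0], "spin": 0}

```text
time: 9.0
tool_pos: [569.3, 11.6, 77.3]
tcp_rot: [3.141, 0.0, 1.755]
contact_force: [-0.3, 0.7, -2.8]
grip_width: 23.5
finger_force: 29.8
```

Emit:
jog_arm:
  targets:
    - {"xyz": [0, 0, 0.01], "spin": 0}
    - {"xyz": [0, 0, 0.01], "spin": 0}
    - {"xyz": [0, 0, 0.01], "spin": 0}
    - {"xyz": [0, 0, 0], "spin": 0}
    - {"xyz": [0, 0, 0], "spin": 0}
    - {"xyz": [0, 0, 0], "spin": 0}
    - {"xyz": [0, 0, 0], "spin": 0}
    - {"xyz": [0, 0, 0], "spin": 0}
    - {"xyz": [0, 0, 0], "spin": 0}
    - {"xyz": [0, 0, 0], "spin": 0}

```text
time: 10.25
tool_pos: [569.3, 11.7, 74.7]
tcp_rot: [3.142, -0.0, 1.755]
contact_force: [-0.3, 0.9, -3.0]
grip_width: 24.0
finger_force: 29.8
```

Emit:
jog_arm:
  targets:
    - {"xyz": [0, 0, 0.01], "spin": 0}
    - {"xyz": [0, 0, 0.01], "spin": 0}
    - {"xyz": [0, 0, 0.01], "spin": 0}
    - {"xyz": [0, 0, 0], "spin": 0}
    - {"xyz": [0, 0, 0], "spin": 0}
    - {"xyz": [0, 0, 0], "spin": 0}
    - {"xyz": [0, 0, 0], "spin": 0}
    - {"xyz": [0, 0, 0], "spin": 0}
    - {"xyz": [0, 0, 0], "spin": 0}
    - {"xyz": [0, 0, 0], "spin": 0}

```text
time: 11.5
tool_pos: [569.3, 11.5, 72.7]
tcp_rot: [3.141, 0.0, 1.755]
contact_force: [-2.5, -2.5, 6.2]
grip_width: 23.9
finger_force: 29.9
```

Emit:
jog_arm:
  targets:
    - {"xyz": [0, 0, -0.02], "spin": 0}
    - {"xyz": [0, 0, 0], "spin": 0}
    - {"xyz": [0, 0, 0], "spin": 0}
    - {"xyz": [0, 0, 0], "spin": 0}
    - {"xyz": [0, 0, 0], "spin": 0}
    - {"xyz": [0, 0, 0], "spin": 0}
    - {"xyz": [0, 0, 0], "spin": 0}
    - {"xyz": [0, 0, 0], "spin": 0}
    - {"xyz": [0, 0, 0], "spin": 0}
    - {"xyz": [0, 0, 0], "spin": 0}
  gripper: 50

```text
time: 12.75
tool_pos: [569.2, 11.7, 73.9]
tcp_rot: [-3.142, -0.0, 1.755]
contact_force: [0.8, 1.3, -0.3]
grip_width: 46.1
finger_force: 0.0
```

Emit:
jog_arm:
  targets:
    - {"xyz": [0, 0, -0.1], "spin": 0}
    - {"xyz": [0, 0, -0.3], "spin": 0}
    - {"xyz": [0, 0, -0.3], "spin": 0}
    - {"xyz": [0, 0, -0.3], "spin": 0}
    - {"xyz": [0, 0, 0], "spin": 0}
    - {"xyz": [0, 0, 0], "spin": 0}
    - {"xyz": [0, 0, 0], "spin": 0}
    - {"xyz": [0, 0, 0], "spin": 0}
    - {"xyz": [0, 0, 0], "spin": 0}
    - {"xyz": [0, 0, 0], "spin": 0}

```text
time: 14.0
tool_pos: [569.2, 11.7, 153.8]
tcp_rot: [-3.141, -0.0, 1.755]
contact_force: [-0.5, -0.7, 0.5]
grip_width: 45.9
finger_force: 0.0
```

```bash
python3 - <<'E'
from h import *
import json
im,c=snap('wrist','w4'); json.dump({k:np.array(v).tolist() for k,v in c.items()},open('w4.json','w'))
o=bot.get_obs();print(o['tool_pos'],o['tcp_rot'],o['joint_positions'],o['contact_force'])
cv2.imwrite('pics/w4c.png',cv2.resize(im[60:310,220:420],None,fx=2.4,fy=2.4,interpolation=cv2.INTER_CUBIC))
E
```

```text
[569.21885655  11.64530255 153.83318844] [-3.14149884e+00 -1.36830374e-04  1.75477904e+00] [-1.14199641e-01  4.87587327e-01  1.50611612e+00  1.13199709e-04
  1.14801907e+00 -2.98228808e-01] [-0.24136771  0.28746793 -0.17011795]
```

View pics/w4c.png

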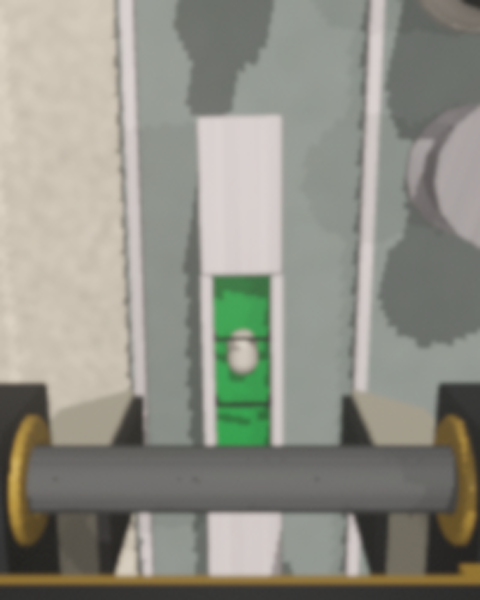

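The level stands in the lane between the strips. The vial lines are at rows 338 and 405, and the bubble at (242,352) is about 5.7 mm towards the pivot while floating. It needs to be 10 mm towards the foot, so the knob must turn about 2.6 rad clockwise. I'll look at the knob from close by first.

```bash
python3 - <<'E'
from h import *
plan([636.5,-191,154],1.755)
E
```

```text
{"xyz":[-0.26,0.04,-0.00],"spin":-0.00}, {"xyz":[-0.26,0.04,-0.00],"spin":-0.00}, {"xyz":[-0.26,0.04,-0.00],"spin":-0.00}, {"xyz":[-0.26,0.04,-0.00],"spin":-0.00}, {"xyz":[-0.26,0.04,-0.00],"spin":-0.00}, {"xyz":[-0.26,0.04,-0.00],"spin":-0.00}, {"xyz":[-0.26,0.04,-0.00],"spin":-0.00}, {"xyz":[-0.26,0.04,-0.00],"spin":-0.00}, {"xyz":[-0.26,0.04,-0.00],"spin":-0.00}, {"xyz":[-0.26,0.04,-0.00],"spin":-0.00},
```

Emit:
jog_arm:
  targets:
    - {"xyz": [-0.37, 0.05, 0], "spin": 0}
    - {"xyz": [-0.37, 0.05, 0], "spin": 0}
    - {"xyz": [-0.37, 0.05, 0], "spin": 0}
    - {"xyz": [-0.37, 0.06, 0], "spin": 0}
    - {"xyz": [-0.37, 0.06, 0], "spin": 0}
    - {"xyz": [-0.37, 0.06, 0], "spin": 0}
    - {"xyz": [-0.37, 0.06, 0], "spin": 0}
    - {"xyz": [0, 0, 0], "spin": 0}
    - {"xyz": [0, 0, 0], "spin": 0}
    - {"xyz": [0, 0, 0], "spin": 0}
  gripper: 70

```text
time: 15.3
tool_pos: [637.7, -185.3, 154.0]
tcp_rot: [-3.142, -0.0, 1.756]
contact_force: [1.2, 0.4, -0.2]
grip_width: 64.3
finger_force: 0.0
```

```bash
python3 - <<'E'
from h import *
import json
im,c=snap('wrist','w5'); json.dump({k:np.array(v).tolist() for k,v in c.items()},open('w5.json','w'))
o=bot.get_obs();print(o['tool_pos'],o['tcp_rot'],o['joint_positions'],o['contact_force'])
E
```

```text
[ 637.74766107 -185.31356509  154.12167605] [ 3.14150254e+00 -2.08795534e-04  1.75591060e+00] [-3.98189432e-01  6.55917951e-01  1.20131194e+00  2.33409194e-04
  1.28440256e+00 -5.83369636e-01] [0.30409732 0.46990714 0.25078355]
```

View pics/w5.png

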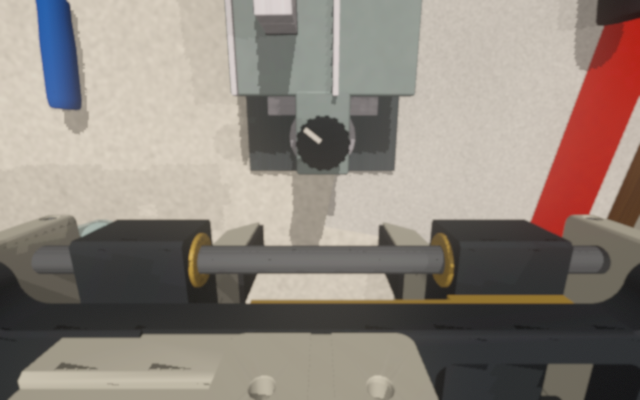

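The knob's top is centred at about (324,142), with a white pointer mark towards (312,134). Around it is only the low dark base, so the fingers have room.

```bash
python3 - <<'E'
from h import *
import json
c=json.load(open('w5.json'))
k=at(c,324,142,109);print(k, np.linalg.norm(at(c,296,142,109)-at(c,352,142,109)))
k=(k+[625.8,-131.9,109])/2;print(k)
plan([k[0],k[1],154],1.756,n=3)
E
```

```text
[ 630.3 -132.5  109. ] 37.754602368453064
[ 628.05 -132.2   109.  ]
{"xyz":[0.22,0.00,0.00],"spin":-0.00}, {"xyz":[0.22,0.00,0.00],"spin":-0.00}, {"xyz":[0.22,0.00,0.00],"spin":-0.00},
```

Emit:
jog_arm:
  targets:
    - {"xyz": [0.22, 0.01, 0], "spin": 0}
    - {"xyz": [0.22, 0.01, 0], "spin": 0}
    - {"xyz": [0.22, 0, 0], "spin": 0}
    - {"xyz": [0, 0, 0], "spin": 0}
    - {"xyz": [0, 0, 0.2], "spin": 0}
    - {"xyz": [0, 0, 0.3], "spin": 0}
    - {"xyz": [0, 0, 0.3], "spin": 0}
    - {"xyz": [0, 0, 0.11], "spin": 0}
    - {"xyz": [0, 0, 0], "spin": 0}
    - {"xyz": [0, 0, 0], "spin": 0}

```text
time: 16.6
tool_pos: [630.3, -134.5, 81.9]
tcp_rot: [3.14, 0.001, 1.755]
contact_force: [-0.4, 0.0, -0.5]
grip_width: 64.3
finger_force: 0.0
```

Emit:
jog_arm:
  targets:
    - {"xyz": [0, 0, 0], "spin": 0}
    - {"xyz": [0, 0, 0], "spin": 0}
    - {"xyz": [0, 0, 0], "spin": 0}
    - {"xyz": [0, 0, 0], "spin": 0}
    - {"xyz": [0, 0, 0], "spin": 0}
    - {"xyz": [0, 0, 0], "spin": 0}
    - {"xyz": [0, 0, 0], "spin": 0}
    - {"xyz": [0, 0, 0], "spin": 0}
    - {"xyz": [0, 0, 0], "spin": 0}
    - {"xyz": [0, 0, 0], "spin": 0}
  gripper: 0

```text
time: 17.85
tool_pos: [629.6, -134.2, 81.3]
tcp_rot: [-3.141, -0.0, 1.755]
contact_force: [-3.9, 0.1, 5.6]
grip_width: 35.2
finger_force: 30.0
```

Emit:
jog_arm:
  targets:
    - {"xyz": [0.02, 0, 0], "spin": 0.5}
    - {"xyz": [0, 0, 0], "spin": 1}
    - {"xyz": [0, 0, 0], "spin": 1}
    - {"xyz": [0, 0, 0], "spin": 1}
    - {"xyz": [0, 0, 0], "spin": 1}
    - {"xyz": [0, 0, 0], "spin": 1}
    - {"xyz": [0, 0, 0], "spin": 1}
    - {"xyz": [0, 0, 0], "spin": 1}
    - {"xyz": [0, 0, 0], "spin": 1}
    - {"xyz": [0, 0, 0], "spin": 0.5}

```text
time: 19.1
tool_pos: [630.3, -134.3, 81.3]
tcp_rot: [3.138, 0.0, 0.853]
contact_force: [0.3, -6.2, 2.0]
grip_width: 35.4
finger_force: 30.0
```

Forces are small and the turn follows the command, so I'll continue.

Emit:
jog_arm:
  targets:
    - {"xyz": [0, 0, 0], "spin": 1}
    - {"xyz": [0, 0, 0], "spin": 1}
    - {"xyz": [0, 0, 0], "spin": 1}
    - {"xyz": [0, 0, 0], "spin": 1}
    - {"xyz": [0, 0, 0], "spin": 1}
    - {"xyz": [0, 0, 0], "spin": 1}
    - {"xyz": [0, 0, 0], "spin": 1}
    - {"xyz": [0, 0, 0], "spin": 1}
    - {"xyz": [0, 0, 0], "spin": 1}
    - {"xyz": [0, 0, 0], "spin": 0}

```text
time: 20.35
tool_pos: [630.6, -135.0, 81.4]
tcp_rot: [3.138, -0.003, -0.047]
contact_force: [1.1, -7.7, 0.5]
grip_width: 35.8
finger_force: 30.0
```

Emit:
jog_arm:
  targets:
    - {"xyz": [0, 0, 0], "spin": 1}
    - {"xyz": [0, 0, 0], "spin": 1}
    - {"xyz": [0, 0, 0], "spin": 1}
    - {"xyz": [0, 0, 0], "spin": 1}
    - {"xyz": [0, 0, 0], "spin": 1}
    - {"xyz": [0, 0, 0], "spin": 1}
    - {"xyz": [0, 0, 0], "spin": 1}
    - {"xyz": [0, 0, 0], "spin": 1}
    - {"xyz": [0, 0, 0], "spin": 0}
    - {"xyz": [0, 0, 0], "spin": 0}

```text
time: 21.6
tool_pos: [630.3, -135.5, 81.3]
tcp_rot: [3.141, -0.005, -0.846]
contact_force: [0.3, -9.5, 1.6]
grip_width: 35.6
finger_force: 30.0
```

Emit:
jog_arm:
  targets:
    - {"xyz": [0, 0, 0], "spin": 0}
    - {"xyz": [0, 0, 0], "spin": 0}
    - {"xyz": [0, 0, 0], "spin": 0}
    - {"xyz": [0, 0, 0], "spin": 0}
    - {"xyz": [0, 0, 0], "spin": 0}
    - {"xyz": [0, 0, 0], "spin": 0}
    - {"xyz": [0, 0, -0.3], "spin": 0}
    - {"xyz": [0, 0, -0.3], "spin": 0}
    - {"xyz": [0, 0, -0.3], "spin": 0}
    - {"xyz": [0, 0, 0], "spin": 0}
  gripper: 70

```text
time: 22.85
tool_pos: [630.5, -132.9, 155.1]
tcp_rot: [-3.139, -0.004, -0.845]
contact_force: [-0.6, 0.2, -0.1]
grip_width: 64.2
finger_force: 0.0
```

```bash
python3 - <<'E'
from h import *
im,c=snap('top','t2')
o=bot.get_obs();print(o['tool_pos'],o['tcp_rot'],o['joint_positions'],o['contact_force'])
plan([579,-45,154],1.755,n=26)
E
```

```text
[ 629.69920273 -132.62058444  153.45111206] [-3.14078969e+00 -1.21677331e-03 -8.45177193e-01] [-3.26626732e-01  6.17426416e-01  1.27499090e+00  9.94933675e-05
  1.24772056e+00  2.08931478e+00] [ 0.28303666  1.24418823 -0.62076452]
{"xyz":[-0.05,-0.01,-0.00],"spin":-1.00}, {"xyz":[-0.05,-0.01,-0.00],"spin":-1.00}, {"xyz":[-0.04,-0.02,-0.00],"spin":-1.00}, {"xyz":[-0.04,-0.02,-0.00],"spin":-1.00}, {"xyz":[-0.04,-0.03,-0.00],"spin":-1.00}, {"xyz":[-0.04,-0.03,-0.00],"spin":-1.00}, {"xyz":[-0.03,-0.03,-0.00],"spin":-1.00}, {"xyz":[-0.03,-0.04,-0.00],"spin":-1.00}, {"xyz":[-0.03,-0.04,-0.00],"spin":-1.00}, {"xyz":[-0.02,-0.04,-0.00],"spin":-1.00}, {"xyz":[-0.02,-0.05,-0.00],"spin":-1.00}, {"xyz":[-0.01,-0.05,-0.00],"spin":-1.00}, {"xyz":[-0.01,-0.05,-0.00],"spin":-1.00}, {"xyz":[-0.00,-0.05,-0.00],"spin":-1.00}, {"xyz":[0.00,-0.05,-0.00],"spin":-1.00}, {"xyz":[0.01,-0.05,-0.00],"spin":-1.00}, {"xyz":[0.01,-0.05,-0.00],"spin":-1.00}, {"xyz":[0.02,-0.05,-0.00],"spin":-1.00}, {"xyz":[0.02,-0.04,-0.00],"spin":-1.00}, {"xyz":[0.02,-0.04,-0.00],"spin":-1.00}, {"xyz":[0.03,-0.04,-0.00],"spin":-1.00}, {"xyz":[0.03,-0.04,-0.00],"spin":-1.00}, {"xyz":[0.04,-0.03,-0.00],"spin":-1.00}, {"xyz":[0.04,-0.03,-0.00],"spin":-1.00}, {"xyz":[0.04,-0.03,-0.00],"spin":-1.00}, {"xyz":[0.04,-0.02,-0.00],"spin":-1.00},
```

Emit:
jog_arm:
  targets:
    - {"xyz": [0, 0, 0], "spin": -1}
    - {"xyz": [0, 0, 0], "spin": -1}
    - {"xyz": [0, 0, 0], "spin": -1}
    - {"xyz": [0, 0, 0], "spin": -1}
    - {"xyz": [0, 0, 0], "spin": -1}
    - {"xyz": [0, 0, 0], "spin": -1}
    - {"xyz": [0, 0, 0], "spin": -1}
    - {"xyz": [0, 0, 0], "spin": -1}
    - {"xyz": [0, 0, 0], "spin": -1}
    - {"xyz": [0, 0, 0], "spin": -1}
  gripper: 0

```text
time: 24.15
tool_pos: [628.7, -132.3, 151.2]
tcp_rot: [-3.14, 0.003, 0.158]
contact_force: [1.0, 0.4, 0.0]
grip_width: 0.2
finger_force: 0.0
```

Emit:
jog_arm:
  targets:
    - {"xyz": [0, 0, 0], "spin": -1}
    - {"xyz": [0, 0, 0], "spin": -1}
    - {"xyz": [0, 0, 0], "spin": -1}
    - {"xyz": [0, 0, 0], "spin": -1}
    - {"xyz": [0, 0, 0], "spin": -1}
    - {"xyz": [0, 0, 0], "spin": -1}
    - {"xyz": [0, 0, 0], "spin": -1}
    - {"xyz": [0, 0, 0], "spin": -1}
    - {"xyz": [0, 0, 0], "spin": -1}
    - {"xyz": [0, 0, 0], "spin": -1}

```text
time: 25.4
tool_pos: [628.7, -132.3, 151.2]
tcp_rot: [-3.139, 0.0, 1.158]
contact_force: [0.9, 0.2, -0.1]
grip_width: 0.1
finger_force: 0.0
```

Emit:
jog_arm:
  targets:
    - {"xyz": [0, 0, 0], "spin": -1}
    - {"xyz": [0, 0, 0], "spin": -1}
    - {"xyz": [0, 0, 0], "spin": -1}
    - {"xyz": [0, 0, 0], "spin": -1}
    - {"xyz": [0, 0, 0], "spin": -1}
    - {"xyz": [0, 0, 0], "spin": -1}
    - {"xyz": [0.43, -0.14, 0], "spin": 0}
    - {"xyz": [0.43, -0.14, 0], "spin": 0}
    - {"xyz": [0.43, -0.13, 0], "spin": 0}
    - {"xyz": [0, 0, 0], "spin": 0}

```text
time: 26.65
tool_pos: [576.6, -35.0, 151.8]
tcp_rot: [-3.139, -0.002, 1.757]
contact_force: [-0.4, 0.4, -0.5]
grip_width: 0.3
finger_force: 0.0
```

```bash
python3 - <<'E'
from h import *
import json
im,c=snap('wrist','w6'); json.dump({k:np.array(v).tolist() for k,v in c.items()},open('w6.json','w'))
o=bot.get_obs();print(o['tool_pos'],o['tcp_rot'],o['contact_force'],o['grip_width'])
E
```

```text
[577.59559738 -36.29396273 152.12055487] [-3.13996275e+00 -5.43348835e-04  1.75654181e+00] [-0.65351189 -0.71539359  0.08711585] 0.4519479710947326
```

View pics/w6.png

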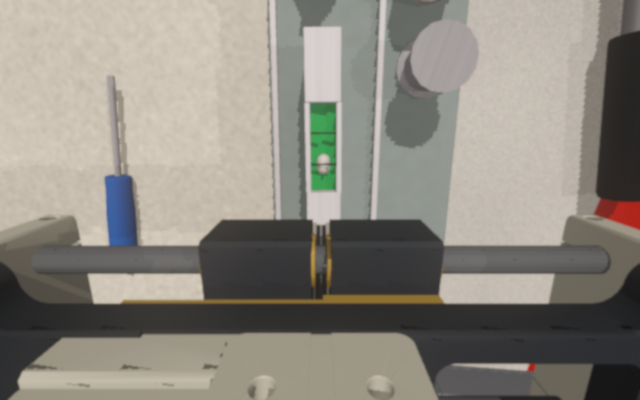

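The vial lines are at rows 132 and 164 and the floating bubble is at row 161, about 8.5–9 mm towards the foot, which is nearly the 10 mm wanted. Next I'll press down.

Emit:
jog_arm:
  targets:
    - {"xyz": [0, 0, 0.2], "spin": 0}
    - {"xyz": [0, 0, 0.2], "spin": 0}
    - {"xyz": [0, 0, 0.08], "spin": 0}
    - {"xyz": [0, 0, 0.03], "spin": 0}
    - {"xyz": [0, 0, 0], "spin": 0}
    - {"xyz": [0, 0, 0], "spin": 0}
    - {"xyz": [0, 0, 0], "spin": 0}
    - {"xyz": [0, 0, 0], "spin": 0}
    - {"xyz": [0, 0, 0], "spin": 0}
    - {"xyz": [0, 0, 0], "spin": 0}

```text
time: 27.95
tool_pos: [578.3, -37.1, 112.3]
tcp_rot: [3.142, -0.0, 1.755]
contact_force: [0.7, -0.4, 0.2]
grip_width: 0.5
finger_force: 0.0
```

Emit:
jog_arm:
  targets:
    - {"xyz": [0, 0, 0.02], "spin": 0}
    - {"xyz": [0, 0, 0.02], "spin": 0}
    - {"xyz": [0, 0, 0.01], "spin": 0}
    - {"xyz": [0, 0, 0.01], "spin": 0}
    - {"xyz": [0, 0, 0], "spin": 0}
    - {"xyz": [0, 0, 0], "spin": 0}
    - {"xyz": [0, 0, 0], "spin": 0}
    - {"xyz": [0, 0, 0], "spin": 0}
    - {"xyz": [0, 0, 0], "spin": 0}
    - {"xyz": [0, 0, 0], "spin": 0}

```text
time: 29.2
tool_pos: [578.3, -37.2, 107.5]
tcp_rot: [3.142, 0.0, 1.755]
contact_force: [-1.5, -1.2, 3.0]
grip_width: 0.3
finger_force: 1.4
```

Emit:
jog_arm:
  targets:
    - {"xyz": [0, 0, 0.01], "spin": 0}
    - {"xyz": [0, 0, 0.01], "spin": 0}
    - {"xyz": [0, 0, 0.01], "spin": 0}
    - {"xyz": [0, 0, 0.01], "spin": 0}
    - {"xyz": [0, 0, 0], "spin": 0}
    - {"xyz": [0, 0, 0], "spin": 0}
    - {"xyz": [0, 0, 0], "spin": 0}
    - {"xyz": [0, 0, 0], "spin": 0}
    - {"xyz": [0, 0, 0], "spin": 0}
    - {"xyz": [0, 0, 0], "spin": 0}

```text
time: 30.45
tool_pos: [578.6, -37.4, 104.5]
tcp_rot: [3.141, 0.001, 1.755]
contact_force: [-1.4, -3.2, 5.7]
grip_width: 0.3
finger_force: 2.6
```

Emit:
jog_arm:
  targets:
    - {"xyz": [0, 0, 0.01], "spin": 0}
    - {"xyz": [0, 0, 0.01], "spin": 0}
    - {"xyz": [0, 0, 0], "spin": 0}
    - {"xyz": [0, 0, 0], "spin": 0}
    - {"xyz": [0, 0, 0], "spin": 0}
    - {"xyz": [0, 0, 0], "spin": 0}
    - {"xyz": [0, 0, 0], "spin": 0}
    - {"xyz": [0, 0, 0], "spin": 0}
    - {"xyz": [0, 0, 0], "spin": 0}
    - {"xyz": [0, 0, 0], "spin": 0}

```text
time: 31.7
tool_pos: [578.9, -37.5, 104.3]
tcp_rot: [3.14, 0.001, 1.755]
contact_force: [-3.3, -3.3, 12.1]
grip_width: 0.6
finger_force: 6.6
```

Stopped and the force is rising: the shelf is home at about 12 N. I'll let the bubble settle, then look.

Emit:
jog_arm:
  targets:
    - {"xyz": [0, 0, 0.01], "spin": 0}
    - {"xyz": [0, 0, 0], "spin": 0}
    - {"xyz": [0, 0, 0], "spin": 0}
    - {"xyz": [0, 0, 0], "spin": 0}
    - {"xyz": [0, 0, 0], "spin": 0}
    - {"xyz": [0, 0, 0], "spin": 0}
    - {"xyz": [0, 0, 0], "spin": 0}
    - {"xyz": [0, 0, 0], "spin": 0}
    - {"xyz": [0, 0, 0], "spin": 0}
    - {"xyz": [0, 0, 0], "spin": 0}

```text
time: 32.95
tool_pos: [579.1, -37.5, 104.1]
tcp_rot: [3.139, 0.001, 1.755]
contact_force: [-4.5, -3.1, 16.9]
grip_width: 0.4
finger_force: 8.7
```

Emit:
jog_arm:
  targets:
    - {"xyz": [0, 0, 0], "spin": 0}
    - {"xyz": [0, 0, 0], "spin": 0}
    - {"xyz": [0, 0, 0], "spin": 0}
    - {"xyz": [0, 0, 0], "spin": 0}
    - {"xyz": [0, 0, 0], "spin": 0}
    - {"xyz": [0, 0, 0], "spin": 0}
    - {"xyz": [0, 0, 0], "spin": 0}
    - {"xyz": [0, 0, 0], "spin": 0}
    - {"xyz": [0, 0, 0], "spin": 0}
    - {"xyz": [0, 0, 0], "spin": 0}

```text
time: 34.2
tool_pos: [579.1, -37.4, 104.1]
tcp_rot: [3.139, 0.001, 1.755]
contact_force: [-5.0, -2.4, 16.6]
grip_width: 0.2
finger_force: 8.7
```

```bash
python3 - <<'E'
from h import *
im,c=snap('wrist','w7')
o=bot.get_obs();print(o['tool_pos'],o['contact_force'],o['finger_force'])
cv2.imwrite('pics/w7c.png',cv2.resize(im[20:260,200:440],None,fx=2.5,fy=2.5,interpolation=cv2.INTER_CUBIC))
E
```

```text
[579.12129447 -37.4580771  104.18057225] [-4.45308359 -3.22185701 17.20594624] 8.704109005630016
```

View pics/w7c.png

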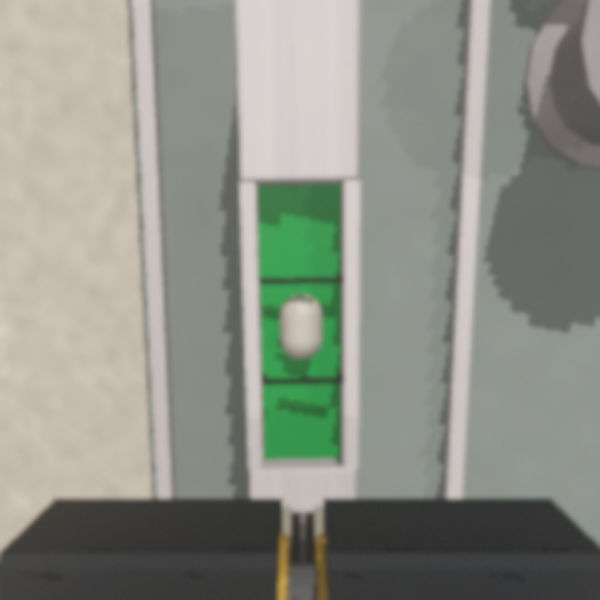

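The lines are at rows 280 and 380 and the bubble is centred at row 327, within 1 mm of the middle. The level stands mid-lane, and the press is steady at 17 N with the shelf home, so I'm handing it in.

```bash
python3 -c "
from plant import bot
print(bot.close_job())"
```

```text
the job is handed in; nothing more can be done
None
```

I handed the job in at about 34 s: the level stands mid-lane, pressed down at about 17 N with the shelf home and the bubble within about 1 mm of centre; the hand-in returned no verdict.

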